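# Put the test weights back in their block in order of size

## Robot

A 6-joint arm with a two-finger parallel gripper is mounted at the origin on a cart in front of the work surface, level with it; the furniture and walls round the work are solid. World frame = base frame: x ahead of the robot, y to its left, z up, the work surface at z = 0. Lengths are in m, angles in rad, forces in N, time in s.
With the tool pointing down it reaches from about 0.275 to 0.75 m from the base axis. Payload 10.2 kg.
Tool frame: the origin (TCP) lies midway between the tips of the shut fingers; the grasp point (between the pads) lies 19 mm behind it; z points along the fingers, y is the line along which they close (so a half turn about z gives the same grasp; the last joint's range is limited). The gripper opens to 85 mm and grips with 20 to 120 N. Pads are 22 mm wide; open, the fingers measure 114 mm over their backs; the gripper's body (76 mm by 85 mm) begins 54 mm behind the grasp point. The pads swing forward as they close: fully open they stand 13 mm farther back than shut.
Start: joints at [-1.435, 0.313, 1.498, -0, 1.331, -0.223], TCP at [0.184, -0.492, 0.231] pointing down, gripper open.
Joint ranges: [-2.94, 2.94], [-0.97, 2.17], [0.19, 2.56], [-1.23, 4.37], [0.02, 3.11], [-2.88, 2.88]. Speed limits (rad/s): [2.39, 2.39, 3.01, 3.14, 3.14, 3.14].

## Interface

Orientations are given as [roll, pitch, yaw] about the fixed x, y, z axes, in that order (R = Rz(yaw) Ry(pitch) Rx(roll)).
In Python, from cell import manip gives the robot as it stands.
- The arm moves only by the tool move_arm, never from a script. Its argument "series" is a list of rows, each an object of numbers: "dx", "dy", "dz": the shift along the tool's x, y, z in m; "yaw": the turn about the tool's z in degrees. A call has 1 to 10 rows; each row is the pose to reach, as a shift and turn from the pose commanded when the call began, along the tool's axes at that moment; what a row does not reach only later rows make up. A row lasts 1/10 s, in which the tool goes at most 50 mm and 8.59 degrees, less where a joint would pass 70% of its speed; a pose out of reach is approached as far as the arm can. A call with a gripper value outside its range is refused whole. "fingers" is the opening, from 0 (shut) to 1 (fully open), set as the call begins (left out, the last holds). The fingers move at their own pace and stop on an object; the grip force is fixed at half the most. Time passes only in rows, so rows that repeat a pose let the fingers close. It gives the time, the measured TCP pose, the force, the opening and the grip force at its end, in the units of the state.
- manip.read_state(): the state, without advancing time (a new reading comes with each control period).
- manip.get_image(name): name is "scene" or "top" or "wrist"; returns the picture (400x640x3 uint8, red, green, blue); there is no depth.
- manip.get_calibration(name): a dict with "fx", "fy", "cx", "cy" (pixels), "world_to_cam" (4x4, takes a point from world to camera coordinates); the wrist camera has in their place "hand_eye" (4x4, takes a point from camera to tool coordinates, whose origin is the TCP and whose axes are the flange's). Camera axes: x right, y down, z forward; pixel columns grow to the right and rows downward; lengths in m; the calibration is good to about 2 mm. A picture is of the moment at which its call begins: read the wrist's pose just before it. get_calibration takes no time and is no camera call.
- manip.job_done(): hands the job in; it is judged then, once.
The state is a dict: "t": time; "q": joint angles; "qvel": joint speeds; "joint_efforts": joint torques, N m; "tool_pos": TCP position; "eef_rot": TCP orientation; "wrist_force": force on the tool from outside, world axes, zero at the start; "moment": the same for the moment, N m; "width": finger opening in m; "gripper_force": force on a finger pad.
Only numpy, scipy, OpenCV 4.12 (cv2) and the standard library are available. Lean on these libraries where they do the work, as an engineer would, in place of code of your own. Each camera call takes 0.05 s, during which the arm holds its last target. There are 200 camera calls.

## Task

The scale check is finished: put the four test weights back into the wooden weight block so that they stand upright in order of size, the largest weight in the largest well and so on down the row to the smallest, each right down on the felt of its own well. Leave the phone lying where it is.

Things in the scene. Friction and masses are not known exactly. Their poses are not given: they have to be found in the camera images.
- weight_500g_centre (a point): Largest test weight, dull brass, 500 g: an upright round cylinder 40 mm across, 52 mm high over its small top knob. Point: its centre, half-way up (26 mm above its foot); z up. The side is straight from the foot up to 31 mm; above that treat it as a cone that narrows to the knob, which pads slip off: grip the straight side low down. All its neighbours stand at least 24 mm off.
- weight_200g_centre (a point): Second largest test weight, bright silver-white, 200 g: an upright round cylinder 30 mm across, 40 mm high over its small top knob. Point: its centre, half-way up (20 mm above its foot); z up. The side is straight from the foot up to 23 mm; above that treat it as a cone that narrows to the knob, which pads slip off: grip the straight side low down. All its neighbours stand at least 24 mm off.
- weight_100g_centre (a point): Third largest test weight, dull brass, 100 g: an upright round cylinder 24 mm across, 32 mm high over its small top knob. Point: its centre, half-way up (16 mm above its foot); z up. The side is straight from the foot up to 18 mm; above that treat it as a cone that narrows to the knob, which pads slip off: grip the straight side low down. All its neighbours stand at least 24 mm off.
- weight_50g_centre (a point): Smallest test weight, blackened steel, nearly black, 50 g: an upright round cylinder 19 mm across, 25 mm high over its small top knob. Point: its centre, half-way up (12.5 mm above its foot); z up. The side is straight from the foot up to 14 mm; above that treat it as a cone that narrows to the knob, which pads slip off: grip the straight side low down. All its neighbours stand at least 24 mm off.
- well_500g: The largest well, 50 mm across and 7 mm deep, green felt floor, for the 500 g weight. Origin: centre of the felt floor, z up; the top of the block is 7 mm above it. The four wells stand in one line, largest to smallest, in a fixed hardwood block 257 x 86 mm and 22 mm high that may lie turned any way round; y of each well runs along this line toward the largest, distances between centres 66, 60 and 56 mm.
- well_200g: The second largest well, 40 mm across and 7 mm deep, green felt floor, for the 200 g weight. Origin: centre of the felt floor, z up; the top of the block is 7 mm above it.
- well_100g: The third largest well, 34 mm across and 7 mm deep, green felt floor, for the 100 g weight. Origin: centre of the felt floor, z up; the top of the block is 7 mm above it.
- well_50g: The smallest well, 29 mm across and 7 mm deep, green felt floor, for the 50 g weight. Origin: centre of the felt floor, z up; the top of the block is 7 mm above it.
- phone: Black phone in a red case, 79 x 152 x 10 mm, lying flat and loose between the block and the weights: leave it there. Origin: centre of its underside, y along its length.
Mind the look-alikes: they are no part of the job. Leave any pink or purple look-alike of the part that bears weight_500g_centre alone.

How it is judged:
At the end, for the whole second after the job is handed in: Each of the four weights stands in the well of its own size: centre within 8 mm of the well's centre sideways, foot within 3 mm of the felt floor, upright within 7 degrees, released and at rest (horizontal distance between weight_500g_centre and well_500g below 0.008 m and z of weight_500g_centre in the frame of well_500g between 0.022 and 0.029 m and angle between each of weight_500g_centre, weight_200g_centre, weight_100g_centre, weight_50g_centre's own z axis and vertical below 0.12 rad and linear speed of each of weight_500g, weight_200g, weight_100g, weight_50g below 0.02 m/s and horizontal distance between weight_200g_centre and well_200g below 0.008 m and z of weight_200g_centre in the frame of well_200g between 0.016 and 0.023 m and horizontal distance between weight_100g_centre and well_100g below 0.008 m and z of weight_100g_centre in the frame of well_100g between 0.012 and 0.019 m and horizontal distance between weight_50g_centre and well_50g below 0.008 m and z of weight_50g_centre in the frame of well_50g between 0.0085 and 0.0155 m); the robot touches nothing.
It fails at once if the phone is pushed more than 3 cm from where it lay (distance of phone from where it was at the start of the episode above 0.03 m).
It also fails if it takes over 104 s, if anything falls off the work surface, if the arm or the gripper's body presses on something with over 40 N, if the wrist force passes 120 N, or if a joint passes its speed limit or range.

## Working session

There is one attempt and no reset: what is moved stays moved. The work goes in short steps, Python scripts to look and compute and a tool call to move; the robot and the scene stay as the last step left them, time stands still between calls to the robot, and variables do not carry over. Pictures are saved under pics/ and viewed, at most 14 in all, crops included, and the job is handed in when it is done.

Besides the shell and the picture viewer there is one more tool, called after ">>>" in YAML: its name, and indented under it one key for each argument. move_arm: Moves the arm, as the interface text tells. Its arguments: {"type":"object","properties":{"series":{"type":"array"},"fingers":{"type":"number"}},"required":["series"]}

```bash
mkdir -p pics
python3 - <<'E'
from cell import manip
import cv2
for n in("top","scene"):
    cv2.imwrite(f"pics/{n}0.png",cv2.cvtColor(manip.get_image(n),cv2.COLOR_RGB2BGR))
    c=manip.get_calibration(n);print(n,c["fx"],c["cx"],c["cy"],c["world_to_cam"])
print(manip.get_calibration("wrist"))
s=manip.read_state();print(s)
E
```

```text
top 470.34686518622675 321.29183161840126 200.0480235415021 [[ 0.10877512 -0.99406121  0.0032065   0.04751343]
 [-0.97308129 -0.10713757 -0.20404493  0.54460516]
 [ 0.20317669  0.01907483 -0.97895627  1.40377105]
 [ 0.          0.          0.          1.        ]]
scene 411.718183168265 321.88626983366004 203.12311370978944 [[-0.63537755 -0.77194188  0.02002767  0.41311627]
 [-0.3269257   0.24541148 -0.9126296   0.19142845]
 [ 0.69958199 -0.58641192 -0.40829658  1.02747085]
 [ 0.          0.          0.          1.        ]]
{'fx': 282.76519474989044, 'fy': 282.76519474989044, 'cx': 322.4244141361172, 'cy': 204.41379847906654, 'hand_eye': array([[-4.57767474e-04, -9.59363036e-01, -2.82174335e-01,
         7.34944188e-02],
       [ 9.99999135e-01, -7.87198611e-04,  1.05410782e-03,
        -9.24885753e-05],
       [-1.23339932e-03, -2.82173608e-01,  9.59362566e-01,
        -1.43270669e-01],
       [ 0.00000000e+00,  0.00000000e+00,  0.00000000e+00,
         1.00000000e+00]])}
{'t': 0.1, 'q': array([-1.43540741e+00,  3.13393421e-01,  1.49834871e+00, -1.71575365e-05,
        1.33099977e+00, -2.23404640e-01]), 'qvel': array([-5.41866882e-04, -1.42347296e-03, -2.10227204e-03,  9.67827877e-05,
        2.11454969e-03,  3.63398820e-06]), 'joint_efforts': array([ 2.35752617e-03, -4.12898755e+01, -2.60142589e+01, -2.23360885e-04,
        3.03026362e-03, -9.31623163e-06]), 'tool_pos': array([ 0.18430201, -0.49134557,  0.23079729]), 'eef_rot': array([-3.14046827e+00, -2.38369415e-04,  3.58797511e-01]), 'wrist_force': array([-0.43006959,  0.12343424, -0.13629087]), 'moment': array([ 0.06134533, -0.03997804,  0.01575379]), 'gripper_force': 0.0, 'width': 0.08504411769276546}
```

View pics/top0.png

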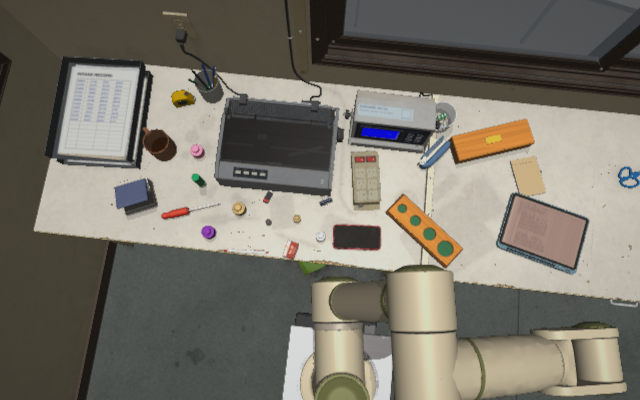

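View pics/scene0.png

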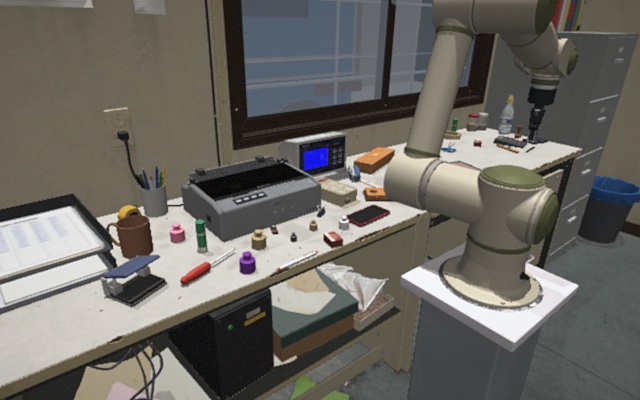

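Top view: 500 g brass at (238,208). The look-alikes to leave are purple (208,232) and pink (197,151), plus the green bottle (197,180). 100 g brass is at (296,218), 50 g black at (268,222), 200 g silver at (320,237). Other dark clutter is at (267,197) and (326,201). The wells run from (445,247), the largest, to (403,209). The phone is at (357,237).

```bash
cat > h.py <<'E'
from cell import manip
import numpy as np,cv2
from scipy.spatial.transform import Rotation as R
def cam(n,s=None):
    c=manip.get_calibration(n)
    K=np.array([[c["fx"],0,c["cx"]],[0,c["fy"],c["cy"]],[0,0,1]])
    if n=="wrist":
        T=np.eye(4);T[:3,:3]=R.from_euler("xyz",s["eef_rot"]).as_matrix();T[:3,3]=s["tool_pos"]
        C=T@c["hand_eye"]
    else: C=np.linalg.inv(c["world_to_cam"])
    return K,C
def p2w(K,C,uv,z):
    d=C[:3,:3]@np.linalg.inv(K)@np.array([*uv,1.])
    return C[:3,3]+d*(z-C[2,3])/d[2]
def w2p(K,C,p):
    q=K@(C[:3,:3].T@(np.asarray(p)-C[:3,3]));return q[:2]/q[2]
def tool(s,p):
    "shift in tool axes from the measured TCP to world point p"
    return R.from_euler("xyz",s["eef_rot"]).as_matrix().T@(np.asarray(p)-s["tool_pos"])
def save(n,im,box=None,f=1):
    im=cv2.cvtColor(im,cv2.COLOR_RGB2BGR)
    if box: im=im[box[1]:box[3],box[0]:box[2]]
    cv2.imwrite(f"pics/{n}.png",cv2.resize(im,None,fx=f,fy=f,interpolation=cv2.INTER_CUBIC))
E
python3 - <<'E'
from h import *
K,C=cam("top");im=manip.get_image("top");save("crop",im,(190,180,350,260),5)
for n,uv,z in [("500",(238,208),.026),("200",(320,237),.02),("100",(296,218),.016),("50",(268,222),.0125),("purple",(208,232),.026),("phone",(357,237),.01)]:
    print(n,p2w(K,C,uv,z).round(3))
hsv=cv2.cvtColor(im,cv2.COLOR_RGB2HSV)
m=cv2.inRange(hsv,(40,70,30),(90,255,255));m[:,:385]=0;m[:190]=0;m[270:]=0;m[:,470:]=0
n,l,st,ce=cv2.connectedComponentsWithStats(m)
for i in range(1,n):
    if st[i,4]>20: print(st[i],ce[i].round(1),p2w(K,C,ce[i],.015).round(4))
E
```

```text
500 [0.488 0.366 0.026]
200 [0.426 0.099 0.02 ]
100 [0.478 0.181 0.016]
50 [0.456 0.268 0.012]
purple [0.402 0.448 0.026]
phone [ 0.44  -0.017  0.01 ]
[398 205   8   8  49] [401.5 208.3] [ 0.546  -0.1493  0.015 ]
[410 216  10  10  72] [414.6 220.3] [ 0.5119 -0.1933  0.015 ]
[424 228  11  12 104] [428.9 233.5] [ 0.4749 -0.2411  0.015 ]
[438 241  15  15 172] [444.7 248.3] [ 0.4337 -0.2931  0.015 ]
```

View pics/crop.png

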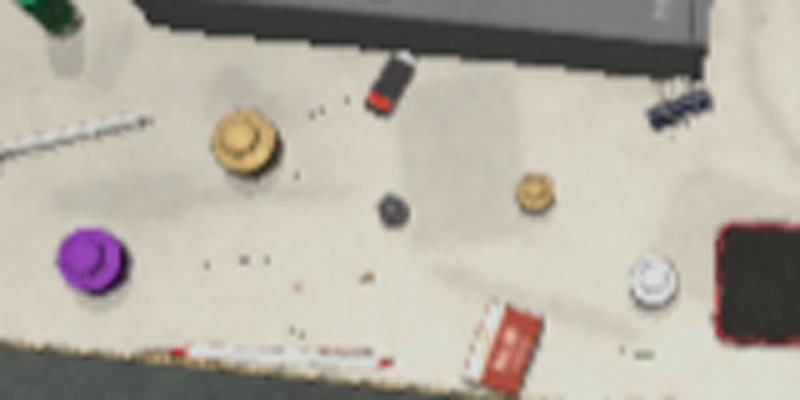

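The spacings come out at 66.3, 60.5 and 55.6 mm, so the wells are right, and the crop confirms the brass 500 g at (239,208.6) in the top view. Next I'll view the block from the wrist camera.

Run:
```python
from h import *
s=manip.read_state();print(tool(s,(.45,-.23,.25)))
K,C=cam("top")
for n,uv,z in [("500",(239.2,208.6),.018),("200",(320.6,236.4),.014),("100",(297,218.8),.011),("50",(268.6,222.2),.009)]: print(n,p2w(K,C,uv,z).round(4))
```

```text
[ 0.34055482 -0.15147486 -0.01891188]
500 [0.488  0.3633 0.018 ]
200 [0.4286 0.0969 0.014 ]
100 [0.4766 0.1776 0.011 ]
50 [0.4563 0.266  0.009 ]
```

>>> move_arm:
  series:
    - {"dx": 0.17, "dy": -0.075, "dz": -0.02, "yaw": -16}
    - {"dx": 0.34, "dy": -0.15, "dz": -0.02, "yaw": -31}
    - {"dx": 0.34, "dy": -0.15, "dz": -0.02, "yaw": -31}
    - {"dx": 0.34, "dy": -0.15, "dz": -0.02, "yaw": -31}
    - {"dx": 0.34, "dy": -0.15, "dz": -0.02, "yaw": -31}
    - {"dx": 0.34, "dy": -0.15, "dz": -0.02, "yaw": -31}
    - {"dx": 0.34, "dy": -0.15, "dz": -0.02, "yaw": -31}
    - {"dx": 0.34, "dy": -0.15, "dz": -0.02, "yaw": -31}
    - {"dx": 0.34, "dy": -0.15, "dz": -0.02, "yaw": -31}
    - {"dx": 0.34, "dy": -0.15, "dz": -0.02, "yaw": -31}

```text
t: 1.15
tool_pos: [0.4498, -0.2318, 0.251]
eef_rot: [-3.141, 0.0, 0.901]
wrist_force: [-0.5, -0.5, 0.0]
width: 0.0856
gripper_force: 0.0
```

```bash
cat > wells.py <<'E'
from h import *
s=manip.read_state();im=manip.get_image("wrist");K,C=cam("wrist",s);save("w1",im)
print(s["tool_pos"],s["eef_rot"])
hsv=cv2.cvtColor(im,cv2.COLOR_RGB2HSV)
m=cv2.inRange(hsv,(40,70,30),(90,255,255))
n,l,st,ce=cv2.connectedComponentsWithStats(m)
for i in range(1,n):
    if st[i,4]>200: print(st[i],ce[i].round(1),p2w(K,C,ce[i],.015).round(4))
E
python3 wells.py
```

```text
[ 0.44976289 -0.23181585  0.25099335] [-3.14094401e+00  3.17508137e-04  9.00592767e-01]
[331  64  22  24 410] [341.7  75.7] [ 0.548  -0.1479  0.015 ]
[329 111  25  25 498] [341.2 123. ] [ 0.5135 -0.192   0.015 ]
[327 156  28  28 620] [340.7 169.4] [ 0.4765 -0.2394  0.015 ]
[324 201  34  31 845] [340.2 216. ] [ 0.4357 -0.2918  0.015 ]
```

View pics/w1.png

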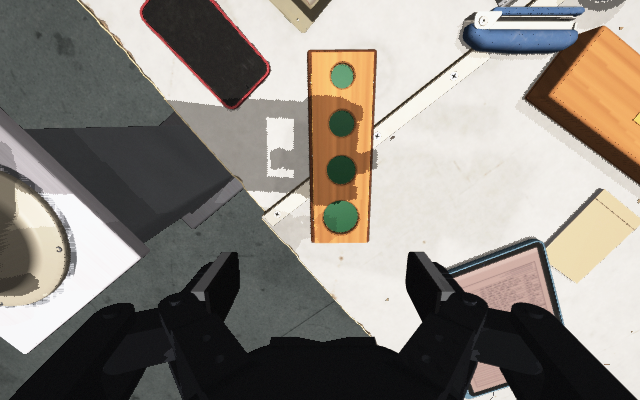

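The wells in the wrist view sit at (342,76), (341,123), (341,169) and (340,216), and agree with the top camera to about 2.5 mm. I'll use the average. Now over to the weights.

```bash
cat >> h.py <<'E'
W={"50":(.547,-.1486),"100":(.5127,-.1927),"200":(.4757,-.2402),"500":(.4347,-.2925)}
def go(x,y,z,psi):
    s=manip.read_state();d=tool(s,(x,y,z))
    print("shift",d.round(4),"yaw",round(np.degrees(s["eef_rot"][2])-psi,1))
E
python3 -c "
from h import *
go(.45,.17,.25,90)"
```

```text
shift [ 0.3153 -0.2499  0.0011] yaw -38.5
```

>>> move_arm:
  series:
    - {"dx": 0.315, "dy": -0.25, "dz": 0, "yaw": -38.5}
    - {"dx": 0.315, "dy": -0.25, "dz": 0, "yaw": -38.5}
    - {"dx": 0.315, "dy": -0.25, "dz": 0, "yaw": -38.5}
    - {"dx": 0.315, "dy": -0.25, "dz": 0, "yaw": -38.5}
    - {"dx": 0.315, "dy": -0.25, "dz": 0, "yaw": -38.5}
    - {"dx": 0.315, "dy": -0.25, "dz": 0, "yaw": -38.5}
    - {"dx": 0.315, "dy": -0.25, "dz": 0, "yaw": -38.5}
    - {"dx": 0.315, "dy": -0.25, "dz": 0, "yaw": -38.5}
    - {"dx": 0.315, "dy": -0.25, "dz": 0, "yaw": -38.5}
    - {"dx": 0.315, "dy": -0.25, "dz": 0, "yaw": -38.5}

```text
t: 2.2
tool_pos: [0.45, 0.1701, 0.2511]
eef_rot: [-3.141, 0.0, 1.572]
wrist_force: [-0.5, -0.5, 0.4]
width: 0.0854
gripper_force: 0.0
```

Run:
```python
from h import *
s=manip.read_state();im=manip.get_image("wrist");K,C=cam("wrist",s)
print(s["tool_pos"],s["eef_rot"],s["qvel"].round(3))
P={"500":(.488,.3633,.0,.052,.02),"200":(.4286,.0969,0,.04,.015),"100":(.4766,.1776,0,.032,.012),"50":(.4563,.266,0,.025,.0095)}
for n,(x,y,z,h,r) in P.items():
    a=np.linspace(0,2*np.pi,40)
    for zz,rr in((0,r),(h*.59,r),(h,.3*r)):
        for t in a: u,v=w2p(K,C,(x+rr*np.cos(t),y+rr*np.sin(t),zz));im[int(v)%400,int(u)%640]=(0,255,255)
    print(n,w2p(K,C,(x,y,h)))
save("w2",im)
```

```text
[0.45001449 0.17005707 0.25110019] [-3.14120842e+00  3.96034340e-04  1.57240911e+00] [-0.048 -0.011  0.008 -0.004 -0.    -0.009]
500 [ 3.57598083e+02 -2.53461800e-01]
200 [305.26471573 233.46870202]
100 [341.72119842 173.15734965]
50 [326.30752318 100.89823924]
```

View pics/w2.png

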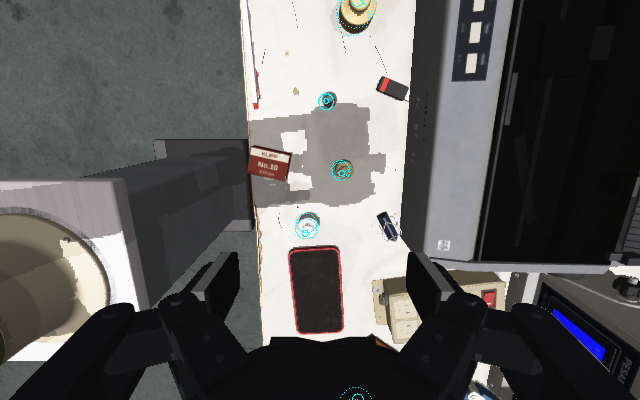

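Projected outlines fall on the 200 g (307,225), 100 g (342,170), 50 g (327,101) and 500 g (356,15). A close crop will show the residual.

Run:
```python
import cv2
im=cv2.imread("pics/w2.png")
c=[cv2.resize(im[v-25:v+25,u-25:u+25],None,fx=8,fy=8,interpolation=cv2.INTER_NEAREST) for u,v in((307,225),(342,170))]
cv2.imwrite("pics/w2c.png",cv2.hconcat(c))
```

```text
(no output)
```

View pics/w2c.png

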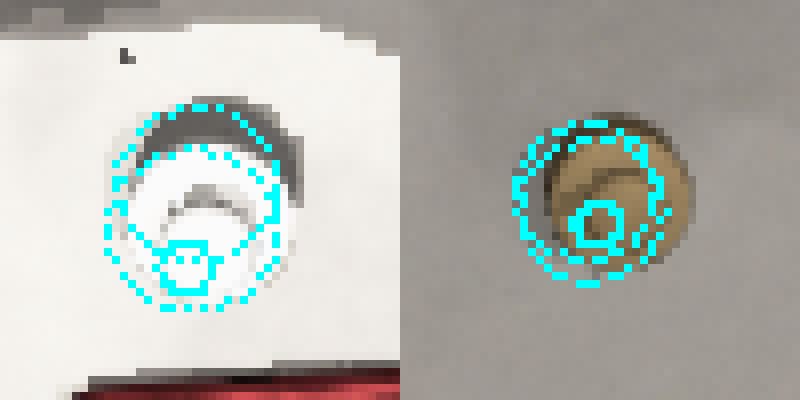

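```bash
python3 -c "
from h import *
go(.4286,.0969,.10,90)"
```

```text
shift [-0.0722 -0.0215  0.1512] yaw -0.0
```

Both weights sit about 2–3 px to the right of the prediction, so x is +3 mm by the wrist camera. I'll split the difference. Picking up the 200 g.

>>> move_arm:
  series:
    - {"dx": -0.072, "dy": -0.02, "dz": 0.05}
    - {"dx": -0.072, "dy": -0.02, "dz": 0.1}
    - {"dx": -0.072, "dy": -0.02, "dz": 0.15}
    - {"dx": -0.072, "dy": -0.02, "dz": 0.18}
    - {"dx": -0.072, "dy": -0.02, "dz": 0.21}
    - {"dx": -0.072, "dy": -0.02, "dz": 0.23}
    - {"dx": -0.072, "dy": -0.02, "dz": 0.243}
    - {"dx": -0.072, "dy": -0.02, "dz": 0.243}
  fingers: 0.7

```text
$.series[0]: bad value
```

>>> move_arm:
  series:
    - {"dz": 0}
    - {"dz": 0}
    - {"dz": 0}
    - {"dz": 0}
    - {"dz": 0}
    - {"dz": 0}
    - {"dz": 0}
    - {"dz": 0}
  fingers: 0

```text
$.series[0]: bad value
```

>>> move_arm:
  series:
    - {"dx": -0.072, "dy": -0.02, "dz": 0.05, "yaw": 0}
    - {"dx": -0.072, "dy": -0.02, "dz": 0.1, "yaw": 0}
    - {"dx": -0.072, "dy": -0.02, "dz": 0.15, "yaw": 0}
    - {"dx": -0.072, "dy": -0.02, "dz": 0.18, "yaw": 0}
    - {"dx": -0.072, "dy": -0.02, "dz": 0.21, "yaw": 0}
    - {"dx": -0.072, "dy": -0.02, "dz": 0.23, "yaw": 0}
    - {"dx": -0.072, "dy": -0.02, "dz": 0.243, "yaw": 0}
    - {"dx": -0.072, "dy": -0.02, "dz": 0.243, "yaw": 0}
  fingers: 0.7

```text
t: 3.05
tool_pos: [0.4294, 0.0966, 0.0071]
eef_rot: [-3.138, 0.0, 1.569]
wrist_force: [1.0, 0.1, -0.2]
width: 0.0598
gripper_force: 0.0
```

>>> move_arm:
  series:
    - {"dx": 0, "dy": 0, "dz": 0, "yaw": 0}
    - {"dx": 0, "dy": 0, "dz": 0, "yaw": 0}
    - {"dx": 0, "dy": 0, "dz": 0, "yaw": 0}
    - {"dx": 0, "dy": 0, "dz": 0, "yaw": 0}
    - {"dx": 0, "dy": 0, "dz": 0, "yaw": 0}
    - {"dx": 0, "dy": 0, "dz": 0, "yaw": 0}
    - {"dx": 0, "dy": 0, "dz": 0, "yaw": 0}
    - {"dx": 0, "dy": 0, "dz": 0, "yaw": 0}
  fingers: 0

```text
t: 3.85
tool_pos: [0.4308, 0.0979, 0.0095]
eef_rot: [3.14, 0.001, 1.572]
wrist_force: [-1.9, -2.4, 6.4]
width: 0.0272
gripper_force: 58.8
```

Run:
```python
from h import *
s=manip.read_state();im=manip.get_image("wrist");print(s["tool_pos"],s["wrist_force"],s["width"])
save("w3",im,(200,200,460,400),3)
```

```text
[0.43077773 0.09785452 0.00950076] [-1.87280439 -2.36037091  6.39596339] 0.02716555305866301
```

View pics/w3.png

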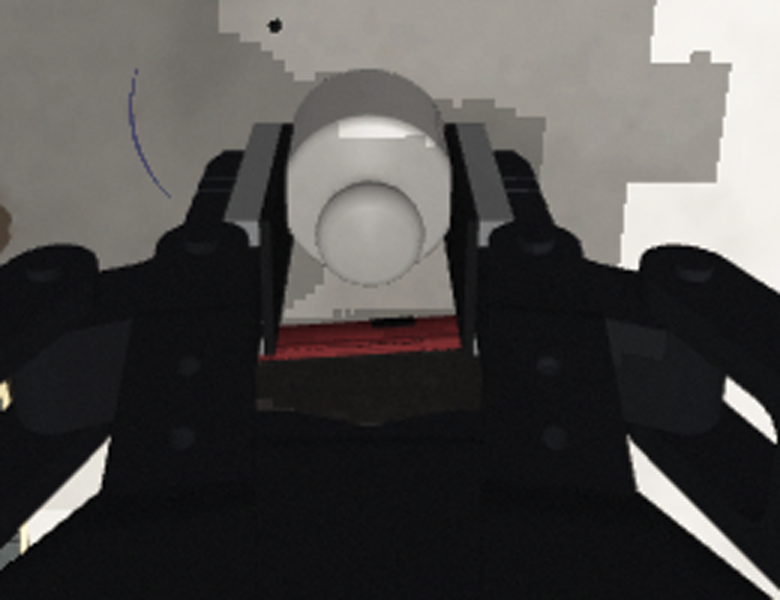

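The 200 g is held between the pads, with its knob at about (323,277). I'll check the offset from the knob and lift.

Run:
```python
from h import *
s=manip.read_state();K,C=cam("wrist",s)
print(p2w(K,C,(323.3,277.3),.037), w2p(K,C,(.4308,.0979,.037)))
```

```text
[0.43281854 0.10097786 0.037     ] [318.95055075 283.16244646]
```

>>> move_arm:
  series:
    - {"dx": 0, "dy": 0, "dz": -0.02, "yaw": 0}
    - {"dx": 0, "dy": 0, "dz": -0.06, "yaw": 0}
    - {"dx": 0, "dy": 0, "dz": -0.1, "yaw": 0}
    - {"dx": 0, "dy": 0, "dz": -0.1, "yaw": 0}
    - {"dx": 0, "dy": 0, "dz": -0.1, "yaw": 0}

```text
t: 4.4
tool_pos: [0.4302, 0.0983, 0.1088]
eef_rot: [3.14, 0.0, 1.572]
wrist_force: [-0.6, 0.4, -2.6]
width: 0.0272
gripper_force: 60.1
```

```bash
python3 -c "
from h import *
go(.4748,-.2414,.07,52)"
```

```text
shift [-0.3397  0.0442  0.0389] yaw 38.0
```

>>> move_arm:
  series:
    - {"dx": -0.34, "dy": 0.044, "dz": 0, "yaw": 38}
    - {"dx": -0.34, "dy": 0.044, "dz": 0, "yaw": 38}
    - {"dx": -0.34, "dy": 0.044, "dz": 0, "yaw": 38}
    - {"dx": -0.34, "dy": 0.044, "dz": 0, "yaw": 38}
    - {"dx": -0.34, "dy": 0.044, "dz": 0, "yaw": 38}
    - {"dx": -0.34, "dy": 0.044, "dz": 0, "yaw": 38}
    - {"dx": -0.34, "dy": 0.044, "dz": 0, "yaw": 38}
    - {"dx": -0.34, "dy": 0.044, "dz": 0.039, "yaw": 38}
    - {"dx": -0.34, "dy": 0.044, "dz": 0.039, "yaw": 38}
    - {"dx": -0.34, "dy": 0.044, "dz": 0.039, "yaw": 38}

```text
t: 5.4
tool_pos: [0.4737, -0.2407, 0.0684]
eef_rot: [-3.138, -0.0, 0.909]
wrist_force: [-0.1, -0.3, -1.2]
width: 0.0275
gripper_force: 60.1
```

Run:
```python
from h import *
s=manip.read_state();im=manip.get_image("wrist");K,C=cam("wrist",s);print(s["tool_pos"],s["width"])
Rz=R.from_euler("xyz",s["eef_rot"]).as_matrix()
b=Rz@np.array([0,.002,0])
for n,r in(("50",.0145),("100",.017),("200",.02),("500",.025)):
    for t in np.linspace(0,6.28,90):
        u,v=w2p(K,C,np.array([W[n][0]+r*np.cos(t),W[n][1]+r*np.sin(t),.022])+b)
        if 0<=u<640 and 0<=v<400: im[int(v),int(u)]=(255,0,255)
save("w4",im,(200,100,460,300),3)
go(.4748,-.2414,.027,52)
```

```text
[ 0.47374078 -0.24069127  0.0683989 ] 0.027451632910584636
shift [-0.0001  0.0006  0.0426] yaw 0.1
```

View pics/w4.png

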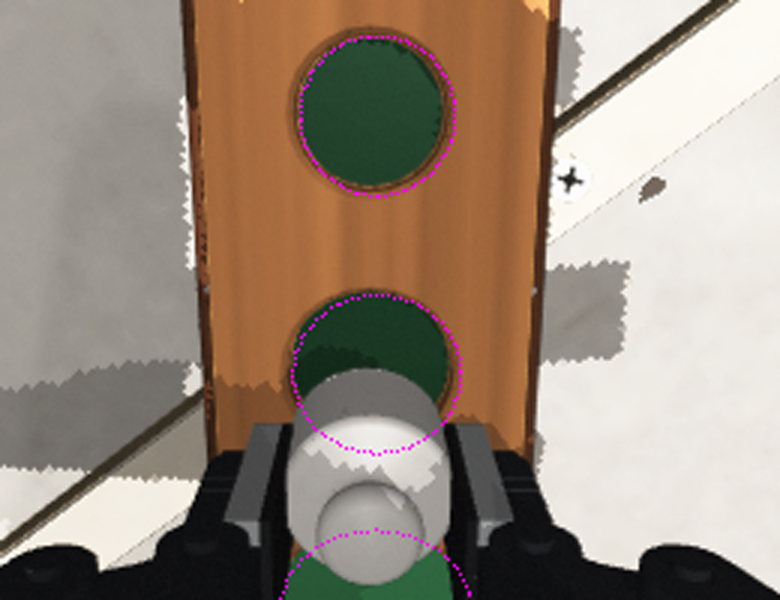

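The predicted rings overlay the 200 g and 100 g well rims to about 1 mm, and the weight is lined up sideways with its well. Lowering.

>>> move_arm:
  series:
    - {"dx": 0.001, "dy": 0, "dz": 0.02, "yaw": 0}
    - {"dx": 0.001, "dy": 0, "dz": 0.032, "yaw": 0}
    - {"dx": 0.001, "dy": 0, "dz": 0.038, "yaw": 0}
    - {"dx": 0.001, "dy": 0, "dz": 0.042, "yaw": 0}
    - {"dx": 0.001, "dy": 0, "dz": 0.042, "yaw": 0}
    - {"dx": 0.001, "dy": 0, "dz": 0.042, "yaw": 0}

```text
t: 6.05
tool_pos: [0.4753, -0.2409, 0.0278]
eef_rot: [3.141, 0.0, 0.909]
wrist_force: [-0.5, -0.2, -1.6]
width: 0.0276
gripper_force: 60.2
```

>>> move_arm:
  series:
    - {"dx": 0, "dy": 0, "dz": 0.001, "yaw": 0}
    - {"dx": 0, "dy": 0, "dz": 0.002, "yaw": 0}
    - {"dx": 0, "dy": 0, "dz": 0.002, "yaw": 0}

```text
t: 6.35
tool_pos: [0.4751, -0.2408, 0.0253]
eef_rot: [3.142, -0.0, 0.909]
wrist_force: [-0.1, -0.7, -2.0]
width: 0.0276
gripper_force: 60.2
```

>>> move_arm:
  series:
    - {"dx": 0, "dy": 0, "dz": 0, "yaw": 0}
    - {"dx": 0, "dy": 0, "dz": 0, "yaw": 0}
    - {"dx": 0, "dy": 0, "dz": 0, "yaw": 0}
    - {"dx": 0, "dy": 0, "dz": 0, "yaw": 0}
    - {"dx": 0, "dy": 0, "dz": -0.03, "yaw": 0}
    - {"dx": 0, "dy": 0, "dz": -0.07, "yaw": 0}
    - {"dx": 0, "dy": 0, "dz": -0.1, "yaw": 0}
    - {"dx": 0, "dy": 0, "dz": -0.1, "yaw": 0}
  fingers: 0.7

```text
t: 7.15
tool_pos: [0.4766, -0.242, 0.1293]
eef_rot: [3.134, 0.0, 0.909]
wrist_force: [0.4, -0.2, 0.2]
width: 0.0597
gripper_force: 0.0
```

Run:
```python
from h import *
s=manip.read_state();im=manip.get_image("wrist");K,C=cam("wrist",s)
save("w5",im,(220,100,440,300),3)
go(.4786,.1780,.125,90)
```

```text
shift [ 0.3324 -0.2555  0.0009] yaw -37.9
```

View pics/w5.png

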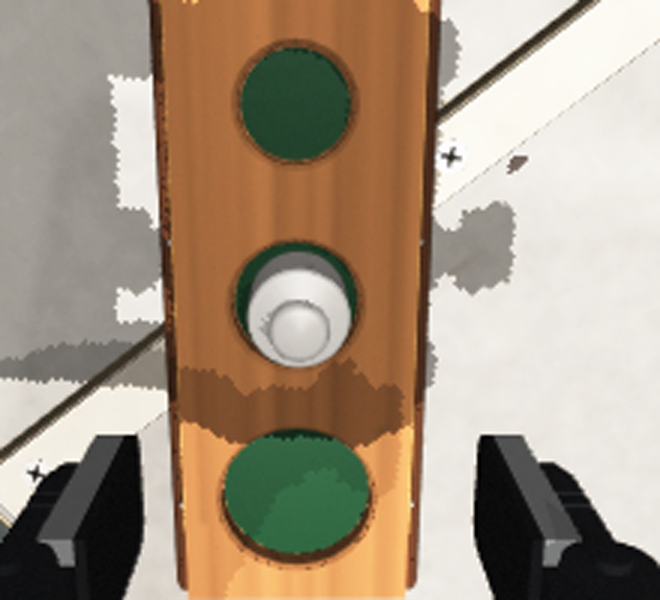

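The 200 g stands upright in its well, centred, at about (319,205). Next, the 100 g.

>>> move_arm:
  series:
    - {"dx": 0.333, "dy": -0.255, "dz": 0, "yaw": -38}
    - {"dx": 0.333, "dy": -0.255, "dz": 0, "yaw": -38}
    - {"dx": 0.333, "dy": -0.255, "dz": 0, "yaw": -38}
    - {"dx": 0.333, "dy": -0.255, "dz": 0, "yaw": -38}
    - {"dx": 0.333, "dy": -0.255, "dz": 0, "yaw": -38}
    - {"dx": 0.333, "dy": -0.255, "dz": 0, "yaw": -38}
    - {"dx": 0.333, "dy": -0.255, "dz": 0, "yaw": -38}
    - {"dx": 0.333, "dy": -0.255, "dz": 0, "yaw": -38}
    - {"dx": 0.333, "dy": -0.255, "dz": 0, "yaw": -38}
    - {"dx": 0.333, "dy": -0.255, "dz": 0, "yaw": -38}

```text
t: 8.2
tool_pos: [0.4777, 0.1807, 0.124]
eef_rot: [-3.139, 0.0, 1.575]
wrist_force: [-0.0, -0.4, -0.6]
width: 0.0599
gripper_force: 0.0
```

```bash
cat > chk.py <<'E'
from h import *
import sys
# overlay weight model (bias-corrected) on the wrist view: x y h r
def chk(name,x,y,h,r,f=3):
    s=manip.read_state();im=manip.get_image("wrist");K,C=cam("wrist",s)
    b=R.from_euler("xyz",s["eef_rot"]).as_matrix()@np.array([0.0015,.002,0])
    print(s["tool_pos"])
    for zz,rr in((0,r),(h*.58,r)):
        for t in np.linspace(0,6.28,120):
            u,v=w2p(K,C,np.array([x+rr*np.cos(t),y+rr*np.sin(t),zz])+b)
            if 0<=u<640 and 0<=v<400: im[int(v),int(u)]=(0,255,255)
    u,v=w2p(K,C,np.array([x,y,h/2])+b).astype(int);save(name,im,(u-60,max(v-60,0),u+60,min(v+60,400)),5);print(u,v)
E
python3 -c "
from chk import *
chk('w6',.4786,.1785,.032,.012)
go(.4786,.1785,.007,90)"
```

```text
[0.47773929 0.18074511 0.1239532 ]
323 203
shift [-0.0007  0.0008  0.1171] yaw 0.2
```

View pics/w6.png

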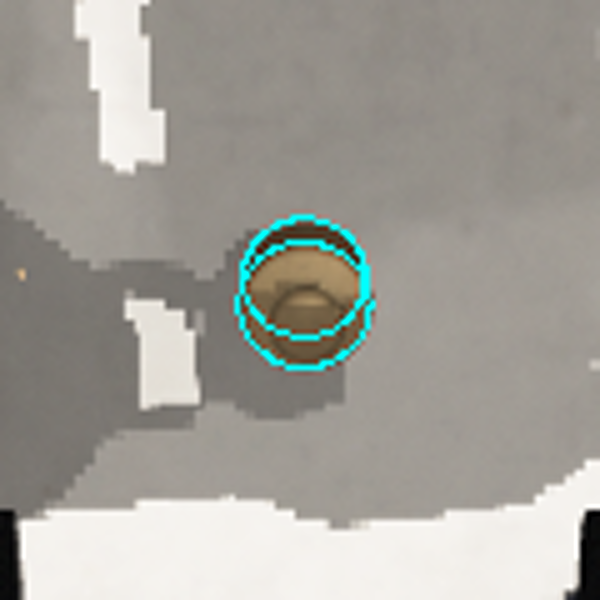

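The overlay matches the 100 g at (323,203) to under 1 mm. Descend and grip.

>>> move_arm:
  series:
    - {"dx": -0.001, "dy": 0.001, "dz": 0.04, "yaw": 0}
    - {"dx": -0.001, "dy": 0.001, "dz": 0.07, "yaw": 0}
    - {"dx": -0.001, "dy": 0.001, "dz": 0.09, "yaw": 0}
    - {"dx": -0.001, "dy": 0.001, "dz": 0.105, "yaw": 0}
    - {"dx": -0.001, "dy": 0.001, "dz": 0.114, "yaw": 0}
    - {"dx": -0.001, "dy": 0.001, "dz": 0.114, "yaw": 0}
    - {"dx": -0.001, "dy": 0.001, "dz": 0.114, "yaw": 0}
    - {"dx": -0.001, "dy": 0.001, "dz": 0.114, "yaw": 0}

```text
t: 9.05
tool_pos: [0.4803, 0.1774, 0.0121]
eef_rot: [3.14, -0.0, 1.572]
wrist_force: [-0.2, -0.4, 1.0]
width: 0.0598
gripper_force: 0.0
```

>>> move_arm:
  series:
    - {"dx": 0, "dy": 0, "dz": 0, "yaw": 0}
    - {"dx": 0, "dy": 0, "dz": 0, "yaw": 0}
    - {"dx": 0, "dy": 0, "dz": 0, "yaw": 0}
    - {"dx": 0, "dy": 0, "dz": 0, "yaw": 0}
    - {"dx": 0, "dy": 0, "dz": 0, "yaw": 0}
    - {"dx": 0, "dy": 0, "dz": 0, "yaw": 0}
    - {"dx": 0, "dy": 0, "dz": 0, "yaw": 0}
  fingers: 0

```text
t: 9.75
tool_pos: [0.48, 0.1777, 0.0119]
eef_rot: [3.141, -0.0, 1.572]
wrist_force: [-1.3, -0.5, 5.4]
width: 0.0205
gripper_force: 58.5
```

Gripped a little high (TCP 12 mm). I'll open, go 4 mm lower and grip again.

>>> move_arm:
  series:
    - {"dx": 0, "dy": 0, "dz": 0, "yaw": 0}
    - {"dx": 0, "dy": 0, "dz": 0, "yaw": 0}
    - {"dx": 0, "dy": 0, "dz": 0.002, "yaw": 0}
    - {"dx": 0, "dy": 0, "dz": 0.004, "yaw": 0}
    - {"dx": 0, "dy": 0, "dz": 0.004, "yaw": 0}
    - {"dx": 0, "dy": 0, "dz": 0.004, "yaw": 0}
  fingers: 0.5

```text
t: 10.35
tool_pos: [0.4797, 0.1776, 0.0072]
eef_rot: [-3.141, 0.0, 1.572]
wrist_force: [-0.8, 0.3, 0.9]
width: 0.0422
gripper_force: 0.0
```

>>> move_arm:
  series:
    - {"dx": 0, "dy": 0, "dz": 0, "yaw": 0}
    - {"dx": 0, "dy": 0, "dz": 0, "yaw": 0}
    - {"dx": 0, "dy": 0, "dz": 0, "yaw": 0}
    - {"dx": 0, "dy": 0, "dz": 0, "yaw": 0}
    - {"dx": 0, "dy": 0, "dz": 0, "yaw": 0}
    - {"dx": 0, "dy": 0, "dz": 0, "yaw": 0}
  fingers: 0

```text
t: 10.95
tool_pos: [0.4799, 0.1777, 0.0076]
eef_rot: [3.141, -0.0, 1.572]
wrist_force: [-0.9, 0.1, 6.3]
width: 0.0214
gripper_force: 58.9
```

>>> move_arm:
  series:
    - {"dx": 0, "dy": 0, "dz": -0.02, "yaw": 0}
    - {"dx": 0, "dy": 0, "dz": -0.06, "yaw": 0}
    - {"dx": 0, "dy": 0, "dz": -0.1, "yaw": 0}
    - {"dx": 0, "dy": 0, "dz": -0.1, "yaw": 0}
    - {"dx": 0, "dy": 0, "dz": -0.1, "yaw": 0}
    - {"dx": 0, "dy": 0, "dz": -0.1, "yaw": 0}

```text
t: 11.55
tool_pos: [0.479, 0.1775, 0.1059]
eef_rot: [-3.139, 0.0, 1.572]
wrist_force: [-0.9, 0.0, -1.7]
width: 0.0211
gripper_force: 59.1
```

Run:
```python
from h import *
go(*W["100"],.11,52)
s=manip.read_state();im=manip.get_image("wrist");save("w7",im,(220,200,420,330),4)
```

```text
shift [-0.3702  0.0334 -0.004 ] yaw 38.1
```

View pics/w7.png

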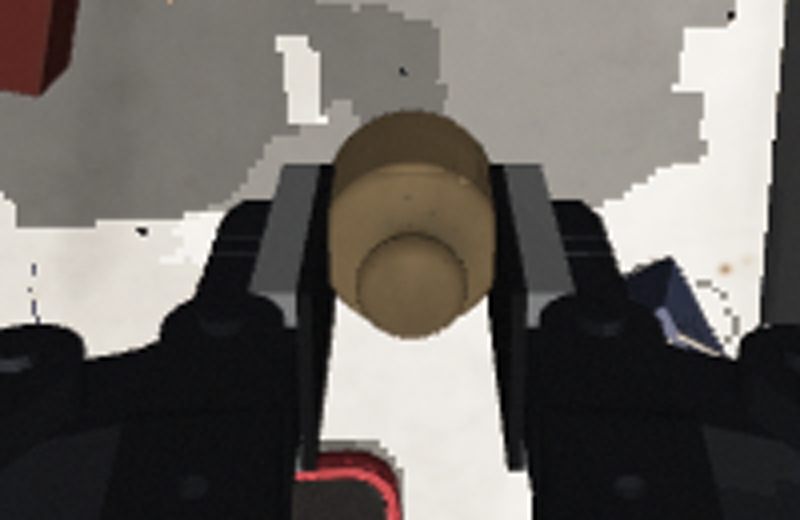

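The 100 g is held upright. Carrying it to its well.

>>> move_arm:
  series:
    - {"dx": -0.37, "dy": 0.034, "dz": 0, "yaw": 38}
    - {"dx": -0.37, "dy": 0.034, "dz": 0, "yaw": 38}
    - {"dx": -0.37, "dy": 0.034, "dz": 0, "yaw": 38}
    - {"dx": -0.37, "dy": 0.034, "dz": 0, "yaw": 38}
    - {"dx": -0.37, "dy": 0.034, "dz": 0, "yaw": 38}
    - {"dx": -0.37, "dy": 0.034, "dz": 0, "yaw": 38}
    - {"dx": -0.37, "dy": 0.034, "dz": 0, "yaw": 38}
    - {"dx": -0.37, "dy": 0.034, "dz": 0, "yaw": 38}
    - {"dx": -0.37, "dy": 0.034, "dz": 0, "yaw": 38}
    - {"dx": -0.37, "dy": 0.034, "dz": 0, "yaw": 38}

```text
t: 12.6
tool_pos: [0.5135, -0.1919, 0.1061]
eef_rot: [-3.139, -0.0, 0.908]
wrist_force: [0.1, 0.2, -0.5]
width: 0.0212
gripper_force: 59.1
```

```bash
python3 -c "
from h import *
go(*W['100'],.024,52)"
```

```text
shift [-0.0012  0.      0.0821] yaw 0.0
```

>>> move_arm:
  series:
    - {"dx": -0.001, "dy": 0, "dz": 0.03, "yaw": 0}
    - {"dx": -0.001, "dy": 0, "dz": 0.05, "yaw": 0}
    - {"dx": -0.001, "dy": 0, "dz": 0.065, "yaw": 0}
    - {"dx": -0.001, "dy": 0, "dz": 0.074, "yaw": 0}
    - {"dx": -0.001, "dy": 0, "dz": 0.079, "yaw": 0}
    - {"dx": -0.001, "dy": 0, "dz": 0.082, "yaw": 0}
    - {"dx": -0.001, "dy": 0, "dz": 0.082, "yaw": 0}
    - {"dx": -0.001, "dy": 0, "dz": 0.082, "yaw": 0}

```text
t: 13.4
tool_pos: [0.5138, -0.1932, 0.0258]
eef_rot: [3.141, -0.0, 0.909]
wrist_force: [-0.4, 0.6, -0.4]
width: 0.021
gripper_force: 59.1
```

>>> move_arm:
  series:
    - {"dx": -0.001, "dy": -0.001, "dz": 0.001, "yaw": 0}
    - {"dx": -0.001, "dy": -0.001, "dz": 0.002, "yaw": 0}
    - {"dx": -0.001, "dy": -0.001, "dz": 0.002, "yaw": 0}

```text
t: 13.7
tool_pos: [0.512, -0.1933, 0.0233]
eef_rot: [3.142, -0.0, 0.908]
wrist_force: [0.5, -0.2, -0.3]
width: 0.0208
gripper_force: 59.1
```

>>> move_arm:
  series:
    - {"dx": 0, "dy": 0, "dz": 0, "yaw": 0}
    - {"dx": 0, "dy": 0, "dz": 0, "yaw": 0}
    - {"dx": 0, "dy": 0, "dz": 0, "yaw": 0}
    - {"dx": 0, "dy": 0, "dz": 0, "yaw": 0}
    - {"dx": 0, "dy": 0, "dz": -0.03, "yaw": 0}
    - {"dx": 0, "dy": 0, "dz": -0.07, "yaw": 0}
    - {"dx": 0, "dy": 0, "dz": -0.1, "yaw": 0}
    - {"dx": 0, "dy": 0, "dz": -0.1, "yaw": 0}
    - {"dx": 0, "dy": 0, "dz": -0.1, "yaw": 0}
  fingers: 0.6

```text
t: 14.6
tool_pos: [0.5121, -0.1932, 0.1233]
eef_rot: [3.141, -0.0, 0.909]
wrist_force: [1.1, 0.0, -0.3]
width: 0.0516
gripper_force: 0.0
```

Run:
```python
from h import *
s=manip.read_state();im=manip.get_image("wrist");save("w8",im,(240,20,420,270),2.4)
go(.458,.2665,.124,90)
```

```text
shift [ 0.3294 -0.3249 -0.0011] yaw -37.9
```

View pics/w8.png

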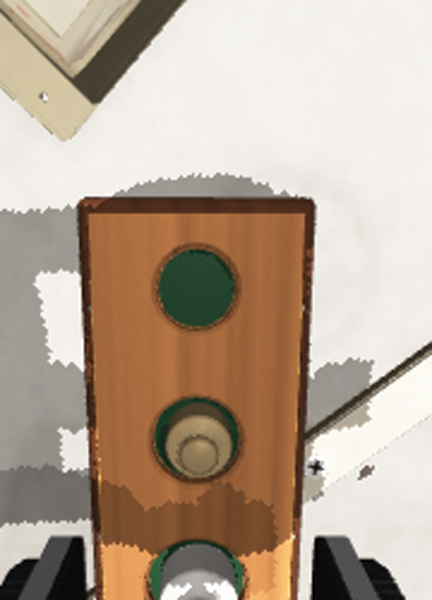

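The 100 g stands in its well at (322,206). Next, the 50 g.

>>> move_arm:
  series:
    - {"dx": 0.33, "dy": -0.325, "dz": 0, "yaw": -38}
    - {"dx": 0.33, "dy": -0.325, "dz": 0, "yaw": -38}
    - {"dx": 0.33, "dy": -0.325, "dz": 0, "yaw": -38}
    - {"dx": 0.33, "dy": -0.325, "dz": 0, "yaw": -38}
    - {"dx": 0.33, "dy": -0.325, "dz": 0, "yaw": -38}
    - {"dx": 0.33, "dy": -0.325, "dz": 0, "yaw": -38}
    - {"dx": 0.33, "dy": -0.325, "dz": 0, "yaw": -38}
    - {"dx": 0.33, "dy": -0.325, "dz": 0, "yaw": -38}
    - {"dx": 0.33, "dy": -0.325, "dz": 0, "yaw": -38}
    - {"dx": 0.33, "dy": -0.325, "dz": 0, "yaw": -38}

```text
t: 15.65
tool_pos: [0.4569, 0.2704, 0.1218]
eef_rot: [-3.139, 0.0, 1.576]
wrist_force: [-0.2, -1.2, -0.3]
width: 0.0513
gripper_force: 0.0
```

>>> move_arm:
  series:
    - {"dx": 0, "dy": 0, "dz": 0, "yaw": 0}
    - {"dx": 0, "dy": 0, "dz": 0, "yaw": 0}

```text
t: 15.85
tool_pos: [0.4585, 0.2659, 0.1224]
eef_rot: [-3.14, 0.001, 1.572]
wrist_force: [0.4, -0.8, 0.3]
width: 0.0513
gripper_force: 0.0
```

Run:
```python
from h import *
s=manip.read_state();im=manip.get_image("wrist").copy();K,C=cam("wrist",s);raw=im.copy();print(s["tool_pos"])
b=R.from_euler("xyz",s["eef_rot"]).as_matrix()@np.array([0.0015,.002,0])
for x,y,h,r in((.458,.2665,.025,.0095),(.4895,.3638,.052,.02)):
    for zz in(0,h*.58):
        for t in np.linspace(0,6.28,120):
            u,v=w2p(K,C,np.array([x+r*np.cos(t),y+r*np.sin(t),zz])+b)
            if 0<=u<640 and 0<=v<400: im[int(v),int(u)]=(0,255,255)
save("w9",im,(260,30,420,270),2.5)
go(.458,.2665,.007,90)
```

```text
[0.45852628 0.26586323 0.12242021]
shift [ 0.0011 -0.0007  0.1157] yaw -0.0
```

View pics/w9.png

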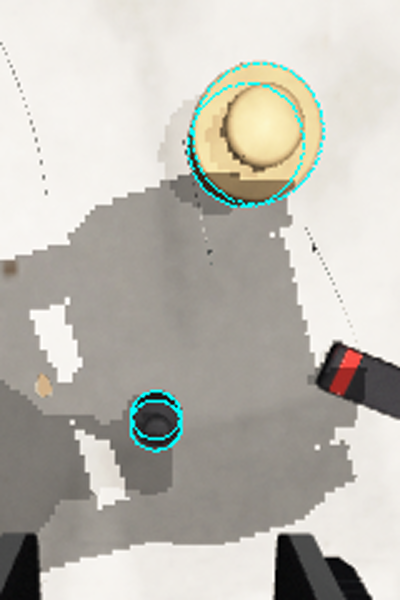

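The overlays fit the 50 g (322,197) and the 500 g (363,83) to about 1 mm. Gripping the 50 g.

>>> move_arm:
  series:
    - {"dx": 0.001, "dy": -0.001, "dz": 0.04, "yaw": 0}
    - {"dx": 0.001, "dy": -0.001, "dz": 0.07, "yaw": 0}
    - {"dx": 0.001, "dy": -0.001, "dz": 0.09, "yaw": 0}
    - {"dx": 0.001, "dy": -0.001, "dz": 0.105, "yaw": 0}
    - {"dx": 0.001, "dy": -0.001, "dz": 0.112, "yaw": 0}
    - {"dx": 0.001, "dy": -0.001, "dz": 0.116, "yaw": 0}
    - {"dx": 0.001, "dy": -0.001, "dz": 0.116, "yaw": 0}
    - {"dx": 0.001, "dy": -0.001, "dz": 0.116, "yaw": 0}

```text
t: 16.7
tool_pos: [0.4582, 0.2677, 0.008]
eef_rot: [3.14, -0.0, 1.571]
wrist_force: [-0.9, 0.7, 0.3]
width: 0.051
gripper_force: 0.0
```

>>> move_arm:
  series:
    - {"dx": 0, "dy": 0, "dz": 0.002, "yaw": 0}
    - {"dx": 0, "dy": 0, "dz": 0.002, "yaw": 0}
    - {"dx": 0, "dy": 0, "dz": 0.002, "yaw": 0}
    - {"dx": 0, "dy": 0, "dz": 0.002, "yaw": 0}
    - {"dx": 0, "dy": 0, "dz": 0.002, "yaw": 0}
    - {"dx": 0, "dy": 0, "dz": 0.002, "yaw": 0}
    - {"dx": 0, "dy": 0, "dz": 0.002, "yaw": 0}
    - {"dx": 0, "dy": 0, "dz": 0.002, "yaw": 0}
  fingers: 0

```text
t: 17.5
tool_pos: [0.4578, 0.2679, 0.0057]
eef_rot: [3.141, -0.0, 1.572]
wrist_force: [-1.1, -0.7, 5.4]
width: 0.0156
gripper_force: 58.7
```

>>> move_arm:
  series:
    - {"dx": 0, "dy": 0, "dz": -0.02, "yaw": 0}
    - {"dx": 0, "dy": 0, "dz": -0.06, "yaw": 0}
    - {"dx": 0, "dy": 0, "dz": -0.1, "yaw": 0}
    - {"dx": 0, "dy": 0, "dz": -0.1, "yaw": 0}
    - {"dx": 0, "dy": 0, "dz": -0.1, "yaw": 0}
    - {"dx": 0, "dy": 0, "dz": -0.1, "yaw": 0}

```text
t: 18.1
tool_pos: [0.457, 0.2675, 0.104]
eef_rot: [-3.139, 0.001, 1.572]
wrist_force: [-0.4, 0.0, -1.2]
width: 0.015
gripper_force: 58.8
```

```bash
python3 -c "
from h import *
go(*W['50'],.11,52)"
```

```text
shift [-0.4162  0.0896 -0.0059] yaw 38.1
```

>>> move_arm:
  series:
    - {"dx": -0.416, "dy": 0.09, "dz": 0, "yaw": 38}
    - {"dx": -0.416, "dy": 0.09, "dz": 0, "yaw": 38}
    - {"dx": -0.416, "dy": 0.09, "dz": 0, "yaw": 38}
    - {"dx": -0.416, "dy": 0.09, "dz": 0, "yaw": 38}
    - {"dx": -0.416, "dy": 0.09, "dz": 0, "yaw": 38}
    - {"dx": -0.416, "dy": 0.09, "dz": 0, "yaw": 38}
    - {"dx": -0.416, "dy": 0.09, "dz": 0, "yaw": 38}
    - {"dx": -0.416, "dy": 0.09, "dz": 0, "yaw": 38}
    - {"dx": -0.416, "dy": 0.09, "dz": 0, "yaw": 38}
    - {"dx": -0.416, "dy": 0.09, "dz": 0, "yaw": 38}

```text
t: 19.1
tool_pos: [0.5478, -0.1511, 0.1035]
eef_rot: [-3.14, 0.001, 0.905]
wrist_force: [0.6, 0.2, -0.9]
width: 0.0155
gripper_force: 58.8
```

>>> move_arm:
  series:
    - {"dx": 0, "dy": 0, "dz": 0.03, "yaw": 0}
    - {"dx": 0, "dy": 0, "dz": 0.05, "yaw": 0}
    - {"dx": 0, "dy": 0, "dz": 0.05, "yaw": 0}
    - {"dx": 0, "dy": 0, "dz": 0.05, "yaw": 0}
    - {"dx": 0, "dy": 0, "dz": 0.05, "yaw": 0}

```text
t: 19.6
tool_pos: [0.5486, -0.1479, 0.0562]
eef_rot: [3.14, -0.0, 0.909]
wrist_force: [-1.0, 0.2, -0.1]
width: 0.0157
gripper_force: 58.8
```

```bash
python3 -c "
from h import *
go(*W['50'],.0235,52)"
```

```text
shift [-0.0015 -0.0009  0.0327] yaw 0.1
```

>>> move_arm:
  series:
    - {"dx": 0, "dy": -0.001, "dz": 0.012, "yaw": 0}
    - {"dx": 0, "dy": -0.001, "dz": 0.022, "yaw": 0}
    - {"dx": 0, "dy": -0.001, "dz": 0.029, "yaw": 0}
    - {"dx": 0, "dy": -0.001, "dz": 0.032, "yaw": 0}
    - {"dx": 0, "dy": -0.001, "dz": 0.032, "yaw": 0}
    - {"dx": 0, "dy": -0.001, "dz": 0.032, "yaw": 0}

```text
t: 20.2
tool_pos: [0.5474, -0.1476, 0.0233]
eef_rot: [3.141, -0.0, 0.909]
wrist_force: [0.7, -0.1, -0.7]
width: 0.0154
gripper_force: 58.9
```

>>> move_arm:
  series:
    - {"dx": 0, "dy": 0, "dz": 0, "yaw": 0}
    - {"dx": 0, "dy": 0, "dz": 0, "yaw": 0}
    - {"dx": 0, "dy": 0, "dz": 0, "yaw": 0}
    - {"dx": 0, "dy": 0, "dz": 0, "yaw": 0}
    - {"dx": 0, "dy": 0, "dz": -0.03, "yaw": 0}
    - {"dx": 0, "dy": 0, "dz": -0.07, "yaw": 0}
    - {"dx": 0, "dy": 0, "dz": -0.1, "yaw": 0}
    - {"dx": 0, "dy": 0, "dz": -0.1, "yaw": 0}
    - {"dx": 0, "dy": 0, "dz": -0.1, "yaw": 0}
  fingers: 0.8

```text
t: 21.1
tool_pos: [0.5473, -0.1475, 0.1233]
eef_rot: [3.141, -0.0, 0.909]
wrist_force: [0.6, 0.4, -0.1]
width: 0.068
gripper_force: 0.0
```

Run:
```python
from h import *
go(.4895,.3638,.124,90)
s=manip.read_state();im=manip.get_image("wrist");save("w10",im)
K,C=cam("wrist",s)
# fingers clear? dark blob near well_50
u,v=w2p(K,C,(*W["50"],.03)).astype(int);g=cv2.cvtColor(im,cv2.COLOR_RGB2GRAY)
p=im[v-28:v+29,u-28:u+29].astype(int)
dark=(p.max(2)<75)&(p.max(2)-p.min(2)<25)
ys,xs=np.nonzero(dark);print(u,v,dark.sum(),xs.mean()-28,ys.mean()-28,np.ptp(xs),np.ptp(ys))
hsv=cv2.cvtColor(im,cv2.COLOR_RGB2HSV);m=cv2.inRange(hsv,(40,70,30),(90,255,255))[v-28:v+29,u-28:u+29]
ys,xs=np.nonzero(m);print(m.astype(bool).sum(),xs.min()-28,xs.max()-28,ys.min()-28,ys.max()-28)
```

```text
shift [ 0.3677 -0.3599 -0.0008] yaw -37.9
321 209 504 1.8055555555555571 -5.25595238095238 28 27
235 -13 15 -18 8
```

>>> move_arm:
  series:
    - {"dx": 0.368, "dy": -0.36, "dz": 0, "yaw": -38}
    - {"dx": 0.368, "dy": -0.36, "dz": 0, "yaw": -38}
    - {"dx": 0.368, "dy": -0.36, "dz": 0, "yaw": -38}
    - {"dx": 0.368, "dy": -0.36, "dz": 0, "yaw": -38}
    - {"dx": 0.368, "dy": -0.36, "dz": 0, "yaw": -38}
    - {"dx": 0.368, "dy": -0.36, "dz": 0, "yaw": -38}
    - {"dx": 0.368, "dy": -0.36, "dz": 0, "yaw": -38}
    - {"dx": 0.368, "dy": -0.36, "dz": 0, "yaw": -38}
    - {"dx": 0.368, "dy": -0.36, "dz": 0, "yaw": -38}
    - {"dx": 0.368, "dy": -0.36, "dz": 0, "yaw": -38}
  fingers: 0.7

```text
t: 22.15
tool_pos: [0.4902, 0.3511, 0.1217]
eef_rot: [-3.139, 0.001, 1.572]
wrist_force: [0.8, -0.3, 0.6]
width: 0.0597
gripper_force: 0.0
```

```bash
python3 -c "
from h import *
print(manip.read_state()['tool_pos']);go(.4895,.3640,.06,90)"
```

```text
[0.49015043 0.3511145  0.12168893]
shift [ 0.013  -0.0005  0.0617] yaw 0.1
```

>>> move_arm:
  series:
    - {"dx": 0.014, "dy": 0, "dz": 0, "yaw": 0}
    - {"dx": 0.014, "dy": 0, "dz": 0.02, "yaw": 0}
    - {"dx": 0.014, "dy": 0, "dz": 0.04, "yaw": 0}
    - {"dx": 0.014, "dy": 0, "dz": 0.04, "yaw": 0}
    - {"dx": 0.014, "dy": 0, "dz": 0.04, "yaw": 0}

```text
t: 22.65
tool_pos: [0.4914, 0.3628, 0.0829]
eef_rot: [-3.14, 0.001, 1.571]
wrist_force: [-0.1, 0.3, 0.7]
width: 0.06
gripper_force: 0.0
```

```bash
python3 -c "
from h import *
print(manip.read_state()['tool_pos']);go(.4895,.3640,.011,90)"
```

```text
[0.4913562  0.36281137 0.08291358]
shift [ 0.0012 -0.0018  0.0719] yaw 0.0
```

>>> move_arm:
  series:
    - {"dx": 0.001, "dy": -0.002, "dz": 0.025, "yaw": 0}
    - {"dx": 0.001, "dy": -0.002, "dz": 0.045, "yaw": 0}
    - {"dx": 0.001, "dy": -0.002, "dz": 0.06, "yaw": 0}
    - {"dx": 0.001, "dy": -0.002, "dz": 0.068, "yaw": 0}
    - {"dx": 0.001, "dy": -0.002, "dz": 0.072, "yaw": 0}
    - {"dx": 0.001, "dy": -0.002, "dz": 0.072, "yaw": 0}
    - {"dx": 0.001, "dy": -0.002, "dz": 0.072, "yaw": 0}

```text
t: 23.35
tool_pos: [0.4898, 0.3645, 0.0121]
eef_rot: [3.14, -0.001, 1.572]
wrist_force: [-0.9, 0.5, 0.3]
width: 0.0598
gripper_force: 0.0
```

>>> move_arm:
  series:
    - {"dx": 0, "dy": 0, "dz": 0, "yaw": 0}
    - {"dx": 0, "dy": 0, "dz": 0, "yaw": 0}
    - {"dx": 0, "dy": 0, "dz": 0, "yaw": 0}
    - {"dx": 0, "dy": 0, "dz": 0, "yaw": 0}
    - {"dx": 0, "dy": 0, "dz": 0, "yaw": 0}
    - {"dx": 0, "dy": 0, "dz": 0, "yaw": 0}
  fingers: 0

```text
t: 23.95
tool_pos: [0.4896, 0.3646, 0.0122]
eef_rot: [3.141, -0.001, 1.572]
wrist_force: [-2.4, -0.8, 5.8]
width: 0.0377
gripper_force: 60.6
```

>>> move_arm:
  series:
    - {"dx": 0, "dy": 0, "dz": -0.02, "yaw": 0}
    - {"dx": 0, "dy": 0, "dz": -0.06, "yaw": 0}
    - {"dx": 0, "dy": 0, "dz": -0.1, "yaw": 0}
    - {"dx": 0, "dy": 0, "dz": -0.1, "yaw": 0}
    - {"dx": 0, "dy": 0, "dz": -0.1, "yaw": 0}
    - {"dx": 0, "dy": 0, "dz": -0.1, "yaw": 0}

```text
t: 24.55
tool_pos: [0.4883, 0.3638, 0.1091]
eef_rot: [-3.138, 0.002, 1.572]
wrist_force: [-0.5, -0.1, -5.8]
width: 0.0379
gripper_force: 62.2
```

```bash
python3 -c "
from h import *
go(*W['500'],.11,52)"
```

```text
shift [-6.563e-01 -5.420e-02  5.000e-04] yaw 38.1
```

>>> move_arm:
  series:
    - {"dx": -0.4, "dy": -0.033, "dz": 0, "yaw": 23}
    - {"dx": -0.4, "dy": -0.033, "dz": 0, "yaw": 23}
    - {"dx": -0.4, "dy": -0.033, "dz": 0, "yaw": 23}
    - {"dx": -0.4, "dy": -0.033, "dz": 0, "yaw": 23}
    - {"dx": -0.4, "dy": -0.033, "dz": 0, "yaw": 23}
    - {"dx": -0.4, "dy": -0.033, "dz": 0, "yaw": 23}
    - {"dx": -0.4, "dy": -0.033, "dz": 0, "yaw": 23}
    - {"dx": -0.4, "dy": -0.033, "dz": 0, "yaw": 23}
    - {"dx": -0.4, "dy": -0.033, "dz": 0, "yaw": 23}

```text
t: 25.45
tool_pos: [0.4559, -0.0405, 0.1102]
eef_rot: [-3.14, 0.001, 1.164]
wrist_force: [0.4, 1.0, -5.8]
width: 0.0374
gripper_force: 62.4
```

```bash
python3 -c "
from h import *
go(*W['500'],.11,52)"
```

```text
shift [-0.2398  0.0802  0.0004] yaw 14.7
```

>>> move_arm:
  series:
    - {"dx": -0.24, "dy": 0.08, "dz": 0, "yaw": 15}
    - {"dx": -0.24, "dy": 0.08, "dz": 0, "yaw": 15}
    - {"dx": -0.24, "dy": 0.08, "dz": 0, "yaw": 15}
    - {"dx": -0.24, "dy": 0.08, "dz": 0, "yaw": 15}
    - {"dx": -0.24, "dy": 0.08, "dz": 0, "yaw": 15}
    - {"dx": -0.24, "dy": 0.08, "dz": 0, "yaw": 15}
    - {"dx": -0.24, "dy": 0.08, "dz": 0.02, "yaw": 15}
    - {"dx": -0.24, "dy": 0.08, "dz": 0.045, "yaw": 15}
    - {"dx": -0.24, "dy": 0.08, "dz": 0.045, "yaw": 15}
    - {"dx": -0.24, "dy": 0.08, "dz": 0.045, "yaw": 15}

```text
t: 26.45
tool_pos: [0.4367, -0.2873, 0.0659]
eef_rot: [-3.14, -0.0, 0.909]
wrist_force: [0.3, 0.2, -5.8]
width: 0.0375
gripper_force: 62.7
```

```bash
python3 -c "
from h import *
print(manip.read_state()['tool_pos']);go(*W['500'],.028,52)"
```

```text
[ 0.4367042  -0.28732242  0.06590083]
shift [-0.0053  0.0017  0.0379] yaw 0.1
```

>>> move_arm:
  series:
    - {"dx": -0.0045, "dy": 0.0015, "dz": 0, "yaw": 0}
    - {"dx": -0.0045, "dy": 0.0015, "dz": 0.01, "yaw": 0}
    - {"dx": -0.0045, "dy": 0.0015, "dz": 0.022, "yaw": 0}
    - {"dx": -0.0045, "dy": 0.0015, "dz": 0.03, "yaw": 0}
    - {"dx": -0.0045, "dy": 0.0015, "dz": 0.035, "yaw": 0}
    - {"dx": -0.0045, "dy": 0.0015, "dz": 0.037, "yaw": 0}
    - {"dx": -0.0045, "dy": 0.0015, "dz": 0.037, "yaw": 0}
    - {"dx": -0.0045, "dy": 0.0015, "dz": 0.037, "yaw": 0}

```text
t: 27.25
tool_pos: [0.4354, -0.2925, 0.0296]
eef_rot: [3.141, 0.0, 0.909]
wrist_force: [0.4, -1.2, -4.5]
width: 0.0378
gripper_force: 62.7
```

```bash
python3 -c "
from h import *
go(*W['500'],.028,52)"
```

```text
shift [-0.0005 -0.0006  0.0016] yaw 0.1
```

>>> move_arm:
  series:
    - {"dx": 0, "dy": -0.001, "dz": 0.001, "yaw": 0}
    - {"dx": 0, "dy": -0.001, "dz": 0.0015, "yaw": 0}
    - {"dx": 0, "dy": -0.001, "dz": 0.0015, "yaw": 0}

```text
t: 27.55
tool_pos: [0.4345, -0.2917, 0.0279]
eef_rot: [3.141, -0.0, 0.909]
wrist_force: [0.5, 0.1, -5.1]
width: 0.0375
gripper_force: 62.7
```

>>> move_arm:
  series:
    - {"dx": 0, "dy": 0, "dz": 0, "yaw": 0}
    - {"dx": 0, "dy": 0, "dz": 0, "yaw": 0}
    - {"dx": 0, "dy": 0, "dz": 0, "yaw": 0}
    - {"dx": 0, "dy": 0, "dz": 0, "yaw": 0}
    - {"dx": 0, "dy": 0, "dz": -0.03, "yaw": 0}
    - {"dx": 0, "dy": 0, "dz": -0.07, "yaw": 0}
    - {"dx": 0, "dy": 0, "dz": -0.12, "yaw": 0}
    - {"dx": -0.04, "dy": 0, "dz": -0.16, "yaw": 0}
    - {"dx": -0.04, "dy": 0, "dz": -0.16, "yaw": 0}
    - {"dx": -0.04, "dy": 0, "dz": -0.16, "yaw": 0}
  fingers: 0.9

```text
t: 28.55
tool_pos: [0.4097, -0.324, 0.1883]
eef_rot: [3.14, 0.0, 0.907]
wrist_force: [0.6, -0.7, -0.8]
width: 0.0771
gripper_force: 0.0
```

Run:
```python
from h import *
s=manip.read_state();im=manip.get_image("wrist");print(s["tool_pos"],s["wrist_force"]);save("w11",im,(250,20,410,270),2.4)
```

```text
[ 0.40965749 -0.32395414  0.18832185] [ 0.62884749 -0.71589565 -0.75109987]
```

View pics/w11.png

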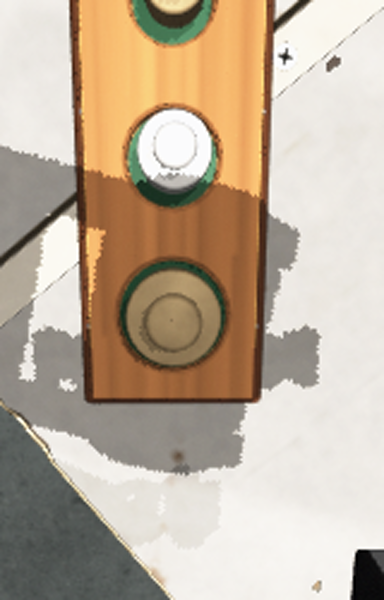

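The 500 g and 200 g stand upright and centred in their wells. My picture allowance is used up, so I'll check the 50 g and the phone numerically.

Run:
```python
from h import *
im=cv2.imread("pics/w10.png");hsv=cv2.cvtColor(im,cv2.COLOR_BGR2HSV)
for v in range(184,236,2):
    print("".join("g" if 40<=h<=90 and s>70 and x>30 else "#" if x<80 and s<90 else "o" if s>90 and h<30 else "." for h,s,x in hsv[v,296:352]))
a=cv2.imread("pics/top0.png")[222:254,328:386];b=cv2.cvtColor(manip.get_image("top"),cv2.COLOR_RGB2BGR)[222:254,328:386]
for p in(a,b):
    m=(p.max(2)<60);ys,xs=np.nonzero(m);print(m.sum(),xs.mean(),ys.mean())
```

```text
oooooooooooooooooooooooooooooooooooooooooooooooooooooooo
oooooooooooooooooooooooooooooooooooooooooooooooooooooooo
oooooooooooooooooooooooooooooooooooooooooooooooooooooooo
oooooooooooooooooooooooooooooooooooooooooooooooooooooooo
oooooooooooooooooo.ggggg######ggggoooooooooooooooooooooo
ooooooooooooooo.ggggg#############gggooooooooooooooooooo
ooooooooooooooggggg################ggggooooooooooooooooo
oooooooooooooggggg##################ggggoooooooooooooooo
ooooooooooooggggg####################ggg.ooooooooooooooo
ooooooooooooggggg####################ggggooooooooooooooo
ooooooooooooggggg####################ggggooooooooooooooo
ooooooooooooggggg####################ggggooooooooooooooo
ooooooooooooogggg#####################gg.ooooooooooooooo
oooooooooooooggggg##################ggg.oooooooooooooooo
ooooooooooooooogggg################gggoooooooooooooooooo
oooooooooooooooogggggg##########ggggoooooooooooooooooooo
oooooooooooooooooooggggggggggggggooooooooooooooooooooooo
oooooooooooooooooooooooooooooooooooooooooooooooooooooooo
oooooooooooooooooooooooooooooooooooooooooooooooooooooooo
oooooooooooooooooooooooooooooooooooooooooooooooooooooooo
oooooooooooooooooooooooooooooooooooooooooooooooooooooooo
oooooooooooooooooooooooooooooooooooooooooooooooooooooooo
oooooooooooooooooooooooooooooooooooooooooooooooooooooooo
oooooooooooooooooooooooooooooooooooooooooooooooooooooooo
oooooooooooooooooooooooooooooooooooooooooooooooooooooooo
oooooooooooooooooooooooooooooooooooooooooooooooooooooooo
919 28.221980413492926 14.620239390642002
752 29.34441489361702 13.071808510638299
```

```bash
python3 -c "
from cell import manip
print(manip.job_done())"
```

```text
the job is handed in; nothing more can be done
None
```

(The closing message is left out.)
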